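Click the tally wheel on to the green mark

TASK

The sample batch is complete, so bring the bench tally counter to its green mark: with a fingertip, gently flick the edge of the white six-armed thumbwheel forward (counter-clockwise seen from above) click by click until the arm with the green dot rests in its click at the red pointer. Do not turn it past the green mark, do not grip or lift anything, leave the counter standing where it is, and leave the vials and the test cassette alone.

Things in the scene. Friction and masses are not known exactly. Their poses are not given: they have to be found in the camera images.
- counter: Grey bench tally counter, about 1.6 kg, loose on rubber feet. Origin: on the wheel's axis at the underside; own x to its back, y to its left, z up. Footprint x -45..80, y -68..68 mm; slab 13 mm high. A wall 39 mm high rings the rear half (x over -4 mm), 6 mm or more outside the wheel. In front of it the wheel's edge is free and overhangs the slab by 7 mm.
- wheel_axis (a point): On the wheel's axis, 30 mm above the counter's underside (mid height of the arms), axes as the counter's. White wheel: hub disc of radius 31 mm (steel nut on top to z = 42 mm), six radial arms every 60 degrees, 8 mm wide, out to radius 52 mm, from 20 to 40 mm high. At rest one arm points at the pointer (+x), one to the front (-x).
- wheel (a joint): Wheel turn, rad, growing counter-clockwise from above (forward: arms at the front move to the counter's -y). Arms lie at this + n x 60 degrees from +x. Rests in clicks every 1.047 from 0; green at the pointer at 4.189. Starts in click 0, 1.047 or 2.094; stops at -0.5, 5.7. A click takes 2 to 4 N at an arm's tip; past half way (30 degrees) it snaps on and stays.
- green_mark (a point): Centre of the green dot, 17 mm across, on top of the wheel at radius 30 mm, at the root of one arm (the others carry small black dots at radius 42 mm).
- pointer_tip (a point): Tip of the red wedge-shaped pointer on top of the rear wall, 58.5 mm behind the wheel axis, pointing at it; 40 mm high.
- vial_red: Red-capped sample vial, 23 mm across, 72 mm high, standing loose left of the counter. Origin at its underside. Bystander.
- vial_white: White-capped sample vial, 23 mm across, 72 mm high, standing loose right of the counter. Origin at its underside. Bystander.
- cassette: White test cassette, 72 x 24 x 9 mm, lying loose to the front right of the counter. Origin at the centre of its underside. Bystander.

How it is judged:
By the outcome, as a careful person would: the job done as asked, in the order asked, and still so for the second after the job is handed in, with the robot touching nothing.
It also fails if it takes over 48 s, if anything falls off the work surface, if the arm or the gripper's body presses on something with over 40 N, if the wrist force passes 120 N, or if a joint passes its speed limit or range.

ROBOT

A 7-joint arm with a two-finger parallel gripper is mounted at the origin on a cart in front of the work surface, level with it; the furniture and walls round the work are solid. World frame = base frame: x ahead of the robot, y to its left, z up, the work surface at z = 0. Lengths are in m, angles in rad, forces in N, time in s.
With the tool pointing down it reaches from about 0.425 to 0.875 m from the base axis. Payload 4.7 kg.
Tool frame: the origin (TCP) lies on the centre line of the jaws, within the pads' length; the fingertips stand 8 mm ahead of it and the grasp point (between the pads) lies 11 mm behind it; z points along the fingers, y is the direction in which the jaws open and shut (so a half turn about z gives the same grasp; the last joint's range is limited). The gripper opens to 87 mm and grips with 3 to 60 N. Pads are 19 mm wide; open, the fingers measure 117 mm over their backs; the gripper's body (75 mm by 190 mm) begins 51 mm behind the grasp point.
Start: joints at [-1.234, 0.321, -0.07, 1.45, 0.023, 1.371, -0.057], TCP at [0.206, 0.616, 0.231] pointing down, gripper open.
Joint ranges: [-2.86, 2.86], [-0.3, 2.09], [-1.38, 1.24], [0.06, 2.45], [-1.56, 4.7], [0.09, 2.05], [-2.69, 2.69]. Speed limits (rad/s): [2.57, 2.57, 3.14, 3.14, 3.14, 3.14, 3.14].

INTERFACE

Orientations are given as a rotation vector (axis times angle).
In Python, from bench import ctrl, cams, workorder gives the robot as it stands. The module is installed in compiled form; this text tells all that it offers.
- The arm moves only by the tool carry_out, never from a script. Its argument "rows" is a list of rows, each an object with "offset": the shift along the tool's x, y, z in m, a list of three; "rot": the turn, a rotation vector about the tool's x, y, z in degrees, a list of three; "gripper": the opening, from 0 (shut) to 1 (fully open). In form: [{"offset": [dx, dy, dz], "rot": [rx, ry, rz], "gripper": gripper}, ...]. A call has 1 to 10 rows; each row shifts and turns the commanded pose from where the row before left it, along the tool's axes as they then stand; what a row does not reach is not made up. A row lasts 1/8 s, in which the tool goes at most 62.5 mm and 10.7 degrees, less where a joint would pass 70% of its speed; a pose out of reach is approached as far as the arm can. A call is refused whole if a number of a shift passes 0.0625 or a number of a turn 10.7, either way. A call with a gripper value outside its range is refused whole. The fingers move at their own pace and stop on an object; "grip_force" is the grip in N (left out, the last holds). Time passes only in rows, so rows that do not move let the fingers close. It gives the time, the measured TCP pose, the force and the opening at its end, in the units of the state.
- ctrl.get_state(): the state, without advancing time (a new reading comes with each control period).
- cams.get_image(name): name is "scene" or "top" or "wrist"; returns a dict with "img" (480x640x3 uint8, red, green, blue), "vfov" (degrees; the focal length in pixels is half the picture's height over the tangent of half this angle, whatever the lens; pixels are square), "cx", "cy" (the principal point, pixels), "R" (3x3) and "t" (3): a world point X has camera coordinates R X + t. Camera axes: x right, y down, z forward; pixel columns grow to the right and rows downward; lengths in m; the calibration is good to about 2 mm. The wrist camera is an equidistant fisheye: a pixel r from the principal point sees the ray r / f radians off the axis. A picture is of the moment at which its call begins. There is no depth.
- workorder.close_job(): hands the job in, once; it reports no verdict.
The state is a dict: "time": time; "joint_positions": joint angles; "qd": joint speeds; "joint_torque": joint torques, N m; "position": TCP position; "tool_rot": TCP orientation; "ft_force": force on the tool from outside, world axes, zero at the start; "torque": the same for the moment, N m; "grip_width": opening from 0.0 (shut) to 1.0 (fully open).
Only numpy, scipy, OpenCV 4.12 (cv2) and the standard library are available. Lean on these libraries where they do the work, as an engineer would, in place of code of your own. Each camera call takes 0.05 s, during which the arm holds its last target.

## Working session

There is one attempt and no reset: what is moved stays moved. The work goes in short steps, Python scripts to look and compute and a tool call to move; the robot and the scene stay as the last step left them, time stands still between calls to the robot, and variables do not carry over. Pictures are saved under pics/ and viewed, and the job is handed in when it is done.

Besides the shell and the picture viewer there is one more tool, called after ">>>" as name(argument=value, ...), one argument or row to a line, values as JSON. carry_out: Moves the arm, as the interface text tells. Its arguments: {"type":"object","properties":{"rows":{"type":"array"},"grip_force":{"type":"number"}},"required":["rows"]}

```bash
mkdir -p pics; cat > h.py <<'E'
import numpy as np,cv2
from bench import ctrl,cams,workorder
def snap(n,f):
    d=cams.get_image(n); cv2.imwrite('pics/'+f+'.png',d['img'][:,:,::-1]); np.save('pics/'+f+'.npy',d,allow_pickle=True); return d
def foc(d): return 240/np.tan(np.radians(d['vfov'])/2)
def proj(d,X):
    X=np.atleast_2d(X);c=X@np.array(d['R']).T+np.array(d['t']);f=foc(d)
    return c[:,:2]/c[:,2:]*f+[d['cx'],d['cy']]
def unproj(d,u,v,z):
    R=np.array(d['R']);t=np.array(d['t']);f=foc(d)
    r=R.T@np.array([(u-d['cx'])/f,(v-d['cy'])/f,1]);c=-R.T@t
    return c+r*(z-c[2])/r[2]
E
python3 - <<'E'
from h import *
for n in ['scene','top']:
    d=snap(n,n+'0'); print(n,d['vfov'],d['cx'],d['cy'],-np.array(d['R']).T@np.array(d['t']))
s=ctrl.get_state();print(s)
E
```

```text
scene 50.606520077783095 308.4533908794352 240.20956497977934 [0.17580187 0.33428738 0.6388081 ]
top 53.4691222186481 317.9014376911966 231.09970968313854 [ 0.45436016 -0.20659825  0.88597546]
{'time': 0.1, 'joint_positions': array([-1.23391371,  0.32177991, -0.07010086,  1.45157744,  0.02256056,
        1.3708143 , -0.05686242]), 'qd': array([ 3.22159928e-06, -2.93988499e-03, -1.61010176e-04, -3.40075873e-03,
        2.29753907e-04, -1.94602799e-03,  1.41075887e-04]), 'joint_torque': array([-6.17942101e-05, -4.92572737e+01, -4.05581212e-01, -3.13402104e+01,
       -6.42089825e-02,  3.94428510e-02,  6.05809760e-05]), 'position': array([0.20604873, 0.61594902, 0.22953857]), 'tool_rot': array([-5.04675371e-01, -3.10054974e+00,  2.79058560e-03]), 'ft_force': array([ 0.06598812, -0.51466396,  1.14533307]), 'torque': array([-0.00987127,  0.01648631,  0.01068145]), 'grip_width': 1.003581388815471}
```

View pics/top0.png

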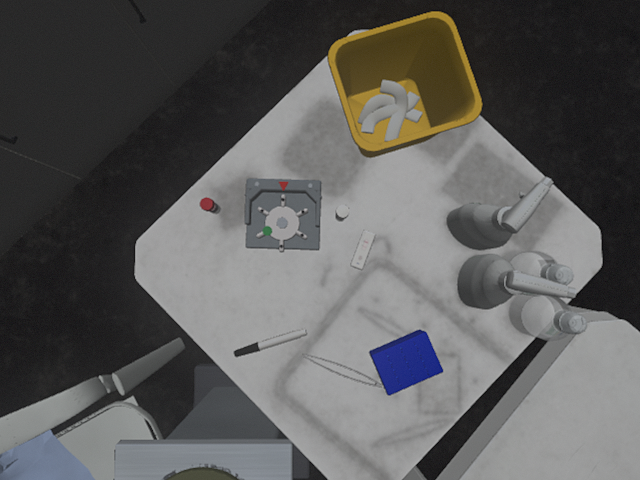

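View pics/scene0.png

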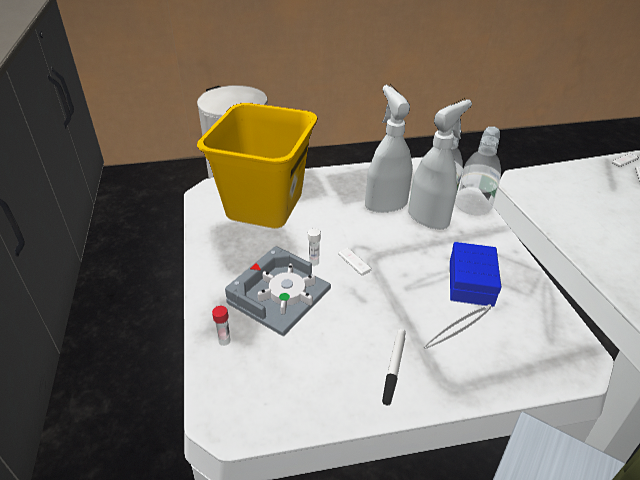

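```bash
python3 - <<'E'
from h import *
d=np.load('pics/top0.npy',allow_pickle=True).item()
im=d['img'][160:270,190:360,::-1]; cv2.imwrite('pics/topz.png',cv2.resize(im,None,fx=4.7,fy=4.7,interpolation=cv2.INTER_CUBIC))
d2=np.load('pics/scene0.npy',allow_pickle=True).item()
im=d2['img'][220:350,200:380,::-1]; cv2.imwrite('pics/scz.png',cv2.resize(im,None,fx=4.4,fy=4.4,interpolation=cv2.INTER_CUBIC))
hsv=cv2.cvtColor(d['img'],cv2.COLOR_RGB2HSV)
m=(hsv[...,0]>45)&(hsv[...,0]<80)&(hsv[...,1]>130)&(hsv[...,2]>60);v,u=np.nonzero(m);print('green',u.mean(),v.mean(),len(u),unproj(d,u.mean(),v.mean(),.04))
m=((hsv[...,0]<5)|(hsv[...,0]>174))&(hsv[...,1]>150);m[:, :245]=0;m[:170]=0;m[210:]=0;v,u=np.nonzero(m);print('red',u.mean(),v.mean(),len(u),v.max())
print(unproj(d,u.mean(),v.mean(),.04), d['R'])
E
```

```text
green 268.1 228.8 10 [ 0.53345706 -0.11598981  0.04      ]
red 283.10526315789474 184.31578947368422 38 189
[ 0.61372558 -0.14245102  0.04      ] [[-0.00260457 -0.99999385 -0.00234875]
 [-0.99611775  0.00280113 -0.08798625]
 [ 0.08799229  0.00211046 -0.99611892]]
```

View pics/topz.png

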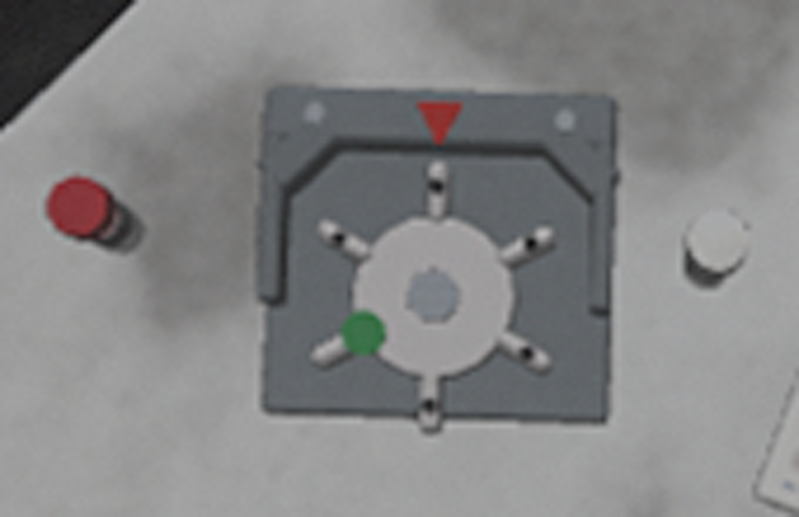

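View pics/scz.png

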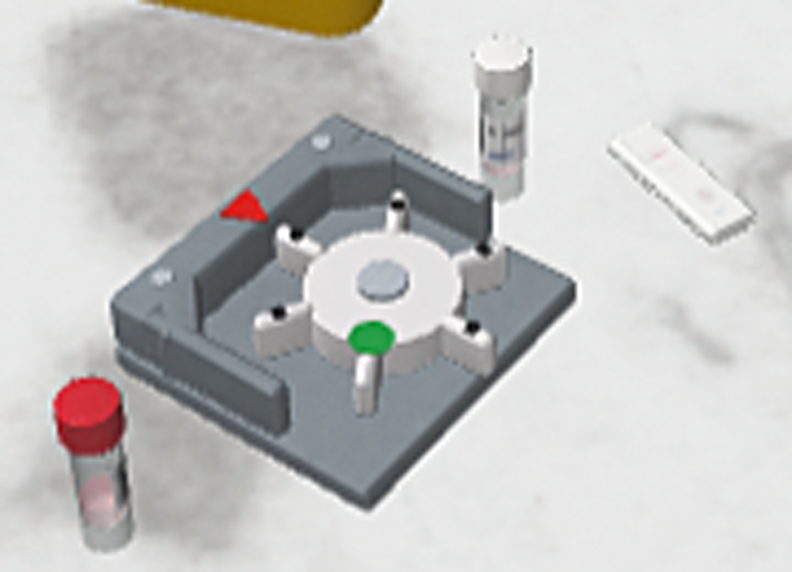

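```bash
cat > fit.py <<'E'
from h import *
from scipy.optimize import least_squares
P=lambda r,a,z:[r*np.cos(np.radians(a)),r*np.sin(np.radians(a)),z]
mod=dict(nut=[0,0,42],green=P(30,120,40),d0=P(42,0,40),d60=P(42,60,40),d180=P(42,180,40),d240=P(42,240,40),d300=P(42,300,40),tip=[58.5,0,40],fl=[-45,68,13],fr=[-45,-68,13])
top=dict(nut=(433,296),green=(363,333),d0=(437,186),d60=(338,239),d180=(430,405),d240=(527,353),d300=(531,244),tip=(440,146),fl=(263,410),fr=(607,421))
sc=dict(nut=(382,280),green=(371,338),d0=(297,235),d60=(278,312),d180=(473,328),d240=(484,248),d300=(398,205),tip=(269,218),fl=(367,498),fr=(575,283))
dt=np.load('pics/top0.npy',allow_pickle=True).item();ds=np.load('pics/scene0.npy',allow_pickle=True).item()
def W(p,q):
    c,s=np.cos(p[2]),np.sin(p[2]);q=np.array(q)/1000;return np.c_[p[0]+c*q[:,0]-s*q[:,1],p[1]+s*q[:,0]+c*q[:,1],q[:,2]]
def res(p,which):
    r=[]
    M=W(p,list(mod.values()))
    if 't' in which: r.append(proj(dt,M)-(np.array([top[k] for k in mod])/4.7+[190,160]))
    if 's' in which: r.append(proj(ds,M)-(np.array([sc[k] for k in mod])/4.4+[200,220]))
    return np.concatenate(r).ravel()
if __name__=='__main__':
    for w in ['t','s','ts']:
        s=least_squares(res,[.55,-.14,0],args=(w,));print(w,s.x,np.abs(s.fun).max(),s.fun.std())
    for n,uv in dict(red=(80,207),white=(716,240)).items():print(n,unproj(dt,190+uv[0]/4.7,160+uv[1]/4.7,.072))
E
python3 fit.py
```

```text
t [ 0.54400151 -0.14109946 -0.03204343] 0.5620319889650034 0.27812638819526897
s [ 0.54170572 -0.14230425 -0.03549731] 1.178871280523481 0.44772673033791194
ts [ 0.54280666 -0.14180857 -0.03333419] 1.7105651550425023 0.6413337493780309
red [ 0.5736447  -0.01377244  0.072     ]
white [ 0.56076409 -0.24702781  0.072     ]
```

```bash
cat > mv.py <<'E'
from h import *
from scipy.spatial.transform import Rotation as Ro
# plan n rows from pose to target pos, jaw yaw (world angle of tool y), tool straight down
def Rt(yaw): # tool y at yaw, z down, x = y cross z
    y=np.array([np.cos(yaw),np.sin(yaw),0]);z=np.array([0,0,-1.]);return np.c_[np.cross(y,z),y,z]
def plan(p,R,tp,tR,n):
    rel=Ro.from_matrix(R.T@tR).as_rotvec()
    for i in range(n):
        Ri=R@Ro.from_rotvec(rel*i/n).as_matrix()
        print(np.round(Ri.T@((tp-p)/n),4).tolist(),np.round(np.degrees(rel/n),2).tolist())
def cur():
    s=ctrl.get_state();R=Ro.from_rotvec(s['tool_rot']).as_matrix();return s['position'],R
E
python3 - <<'E'
from mv import *
p,R=cur();print(R.round(3))
y0=np.arctan2(R[1,1],R[0,1])
w1=np.array([.43,.30,.23]);plan(p,R,w1,Rt(y0),8)
plan(w1,Rt(y0),np.array([.45,-.115,.14]),Rt(-.033),9)
E
```

```text
[[-0.948  0.317 -0.001]
 [ 0.317  0.948 -0.002]
 [-0.    -0.002 -1.   ]]
[-0.0391, -0.0286, -0.0] [-0.01, 0.0, 0.0]
[-0.0391, -0.0286, -0.0] [-0.01, 0.0, 0.0]
[-0.0391, -0.0286, -0.0] [-0.01, 0.0, 0.0]
[-0.0391, -0.0286, -0.0] [-0.01, 0.0, 0.0]
[-0.0391, -0.0286, -0.0] [-0.01, 0.0, 0.0]
[-0.0391, -0.0286, -0.0] [-0.01, 0.0, 0.0]
[-0.0391, -0.0286, -0.0] [-0.01, 0.0, 0.0]
[-0.0391, -0.0286, -0.0001] [-0.01, 0.0, 0.0]
[-0.0167, -0.043, 0.01] [0.0, 0.0, 8.16]
[-0.0227, -0.0402, 0.01] [0.0, 0.0, 8.16]
[-0.0281, -0.0366, 0.01] [0.0, 0.0, 8.16]
[-0.033, -0.0322, 0.01] [0.0, 0.0, 8.16]
[-0.0373, -0.0272, 0.01] [0.0, 0.0, 8.16]
[-0.0408, -0.0217, 0.01] [0.0, 0.0, 8.16]
[-0.0434, -0.0157, 0.01] [0.0, 0.0, 8.16]
[-0.0452, -0.0093, 0.01] [0.0, 0.0, 8.16]
[-0.0461, -0.0028, 0.01] [0.0, 0.0, 8.16]
```

>>> carry_out(
  rows=[
    {"offset":[-0.039,-0.0286,0],"rot":[0,0,0],"gripper":0},
    {"offset":[-0.039,-0.0286,0],"rot":[0,0,0],"gripper":0},
    {"offset":[-0.039,-0.0286,0],"rot":[0,0,0],"gripper":0},
    {"offset":[-0.039,-0.0286,0],"rot":[0,0,0],"gripper":0},
    {"offset":[-0.039,-0.0286,0],"rot":[0,0,0],"gripper":0},
    {"offset":[-0.039,-0.0286,0],"rot":[0,0,0],"gripper":0},
    {"offset":[-0.039,-0.0286,0],"rot":[0,0,0],"gripper":0},
    {"offset":[-0.039,-0.0286,0],"rot":[0,0,0],"gripper":0},
  ],
  grip_force=5,
)

```text
time: 1.1
position: [0.4301, 0.2989, 0.2303]
tool_rot: [-0.505, -3.101, 0.0]
ft_force: [1.4, -0.6, -0.3]
grip_width: 0.17
```

>>> carry_out(
  rows=[
    {"offset":[-0.0167,-0.043,0.01],"rot":[0,0,8.16],"gripper":0},
    {"offset":[-0.0227,-0.04,0.01],"rot":[0,0,8.16],"gripper":0},
    {"offset":[-0.028,-0.0366,0.01],"rot":[0,0,8.16],"gripper":0},
    {"offset":[-0.033,-0.0322,0.01],"rot":[0,0,8.16],"gripper":0},
    {"offset":[-0.0373,-0.0272,0.01],"rot":[0,0,8.16],"gripper":0},
    {"offset":[-0.0408,-0.0217,0.01],"rot":[0,0,8.16],"gripper":0},
    {"offset":[-0.0434,-0.0157,0.01],"rot":[0,0,8.16],"gripper":0},
    {"offset":[-0.0452,-0.0093,0.01],"rot":[0,0,8.16],"gripper":0},
    {"offset":[-0.046,-0.0028,0.01],"rot":[0,0,8.16],"gripper":0},
    {"offset":[0,0,0],"rot":[0,0,0],"gripper":0},
  ],
)

```text
time: 2.35
position: [0.4481, -0.1178, 0.1398]
tool_rot: [-2.266, -2.175, 0.003]
ft_force: [0.1, 0.8, 0.3]
grip_width: 0.008
```

```bash
python3 - <<'E'
from mv import *
snap('wrist','w1');snap('scene','s1');d=np.load('pics/s1.npy',allow_pickle=True).item()
cv2.imwrite('pics/s1z.png',cv2.resize(d['img'][150:400,200:460,::-1],None,fx=2.3,fy=2.3))
p,R=cur();print(p,R.round(3),ctrl.get_state()['ft_force'],ctrl.get_state()['time'])
E
```

```text
[ 0.44899639 -0.11386228  0.14025935] [[ 0.034  0.999 -0.001]
 [ 0.999 -0.034  0.001]
 [ 0.001 -0.001 -1.   ]] [0.28517864 0.79764411 0.54010851] 2.45
```

View pics/w1.png

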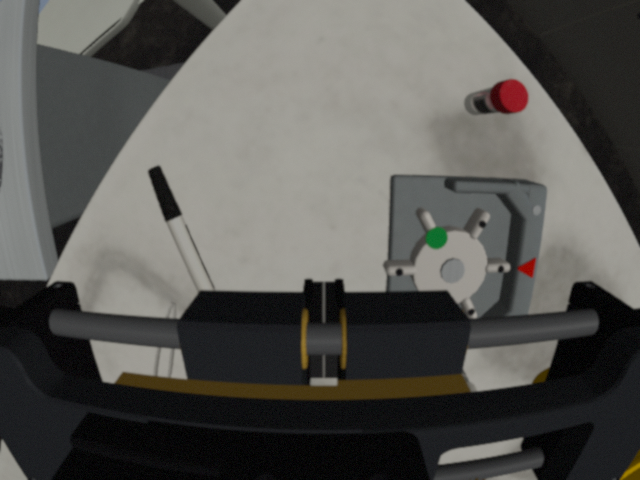

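View pics/s1z.png

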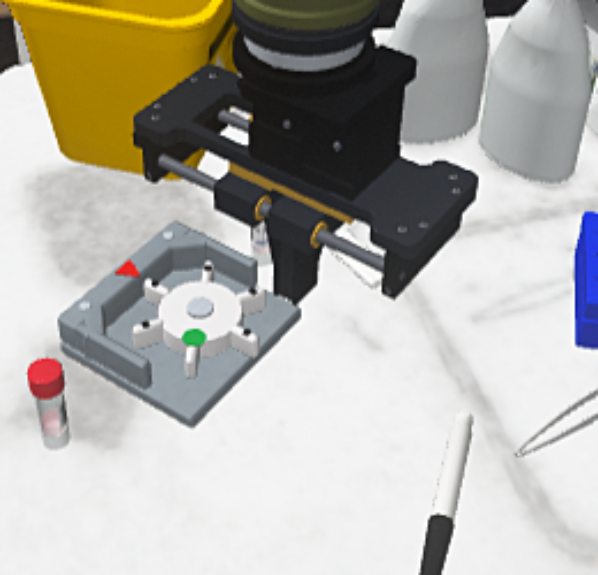

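>>> carry_out(
  rows=[
    {"offset":[-0.004,0.01,0.035],"rot":[0,0,0],"gripper":0},
    {"offset":[-0.003,0.007,0.035],"rot":[0,0,0],"gripper":0},
    {"offset":[0,0,0.03],"rot":[0,0,0],"gripper":0},
    {"offset":[0,0,0.008],"rot":[0,0,0],"gripper":0},
    {"offset":[0,0,0],"rot":[0,0,0],"gripper":0},
  ],
)

```text
time: 3.08
position: [0.4663, -0.1207, 0.0327]
tool_rot: [-2.256, -2.185, -0.0]
ft_force: [0.1, 0.1, -0.2]
grip_width: 0.002
```

```bash
cat > look.py <<'E'
import sys
from mv import *
n=sys.argv[1]
d=snap('scene','s'+n)
a=cv2.resize(d['img'][210:350,200:350,::-1],None,fx=4,fy=4,interpolation=cv2.INTER_CUBIC)
cv2.imwrite('pics/s%sz.png'%n,a)
p,R=cur();s=ctrl.get_state()
yaw=-.0335;r=p-[.5428,-.1418,0];c,q=np.cos(yaw),np.sin(yaw)
print('t',s['time'],'TCP in counter mm',1000*(c*r[0]+q*r[1]),1000*(-q*r[0]+c*r[1]),1000*p[2],s['ft_force'].round(2))
E
python3 look.py 2; python3 - <<'E'
from mv import *
snap('wrist','w2')
E
```

```text
t 3.125 TCP in counter mm -76.59901559142833 18.19711475650796 33.38466007255743 [-0.31  0.53  0.06]
```

View pics/s2z.png

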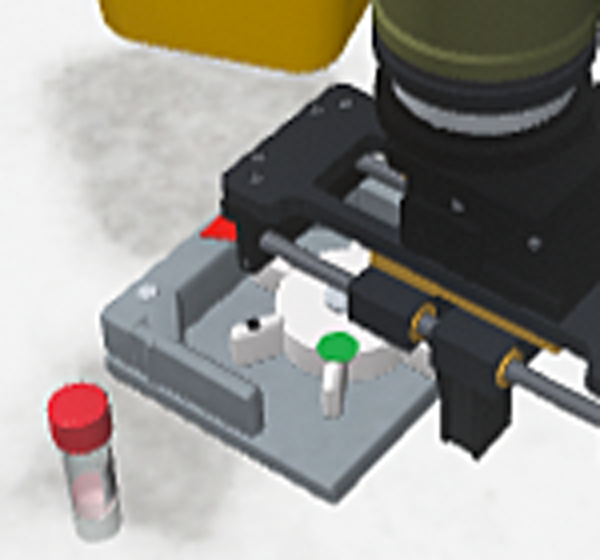

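View pics/w2.png

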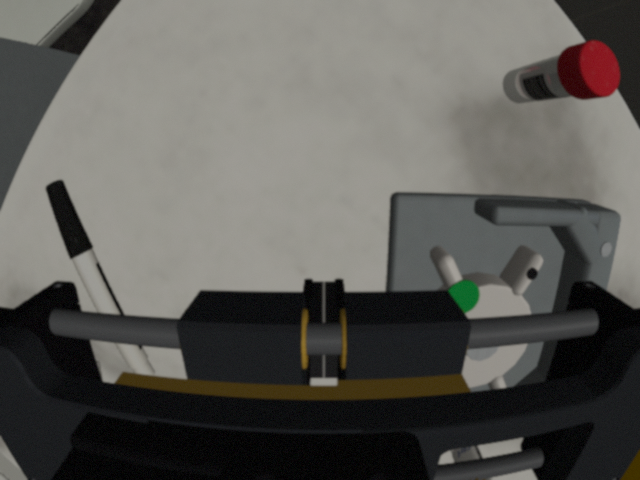

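>>> carry_out(
  rows=[
    {"offset":[0,0.01,0],"rot":[0,0,0],"gripper":0},
    {"offset":[0,0.009,0],"rot":[0,0,0],"gripper":0},
    {"offset":[0,0,0],"rot":[0,0,0],"gripper":0},
  ],
)

```text
time: 3.55
position: [0.4864, -0.1224, 0.033]
tool_rot: [2.257, 2.183, 0.001]
ft_force: [-0.2, -0.1, -0.0]
grip_width: 0.005
```

```bash
python3 look.py 3;  python3 - <<'E'
from mv import *
d=snap('top','t3');cv2.imwrite('pics/t3z.png',cv2.resize(d['img'][160:280,220:360,::-1],None,fx=5,fy=5))
E
```

```text
t 3.6 TCP in counter mm -57.84492991448102 17.44499042661201 32.68677359326747 [-0.1  -0.81 -0.53]
```

View pics/s3z.png

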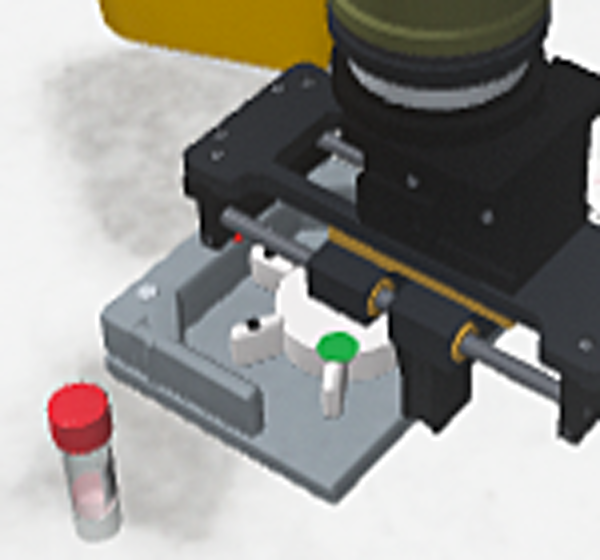

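View pics/t3z.png

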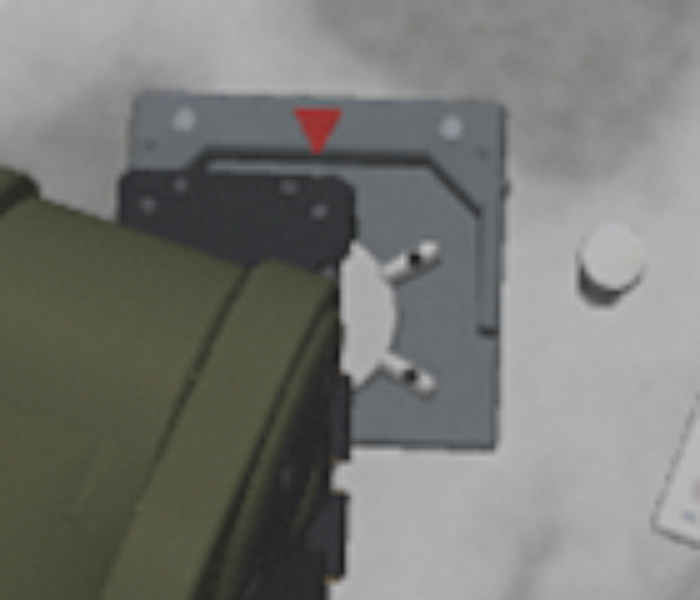

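>>> carry_out(
  rows=[
    {"offset":[-0.004,0,0],"rot":[0,0,0],"gripper":0},
    {"offset":[-0.004,0,0],"rot":[0,0,0],"gripper":0},
    {"offset":[-0.004,0,0],"rot":[0,0,0],"gripper":0},
    {"offset":[0,0,0],"rot":[0,0,0],"gripper":0},
  ],
)

```text
time: 4.15
position: [0.4841, -0.1348, 0.0324]
tool_rot: [-2.259, -2.182, 0.001]
ft_force: [-0.6, 0.5, 0.9]
grip_width: 0.008
```

```bash
python3 look.py 4
```

```text
t 4.2 TCP in counter mm -58.9294460303071 5.2537704491980515 32.36465729611446 [-2.08  1.11 -0.11]
```

View pics/s4z.png

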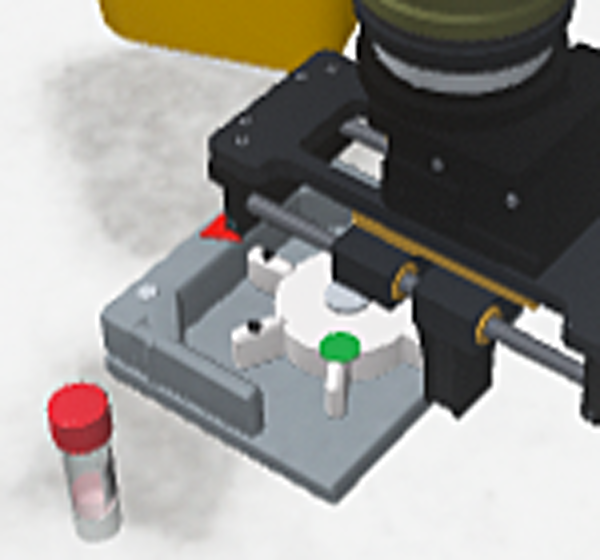

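```bash
cat > ang.py <<'E'
from h import *
import sys
def green(d):
    hsv=cv2.cvtColor(d['img'],cv2.COLOR_RGB2HSV)
    m=(hsv[...,0]>45)&(hsv[...,0]<80)&(hsv[...,1]>130)&(hsv[...,2]>60);m[:200]=0;m[350:]=0;m[:,:200]=0;m[:,360:]=0
    v,u=np.nonzero(m)
    if len(u)<5:return None
    X=unproj(d,u.mean(),v.mean(),.04); r=X[:2]-[.5417,-.1423]
    return np.degrees(np.arctan2(r[1],r[0]))+1.95,1000*np.hypot(*r),len(u)
for n in sys.argv[1:]:
    print(n,green(np.load('pics/%s.npy'%n,allow_pickle=True).item()))
E
python3 ang.py scene0 s2 s3 s4
```

```text
scene0 (np.float64(118.12531743805445), np.float64(28.44056045763888), 57)
s2 (np.float64(118.12531743805445), np.float64(28.44056045763888), 57)
s3 (np.float64(118.12531743805445), np.float64(28.44056045763888), 57)
s4 (np.float64(119.89702306508023), np.float64(28.536035463969224), 59)
```

>>> carry_out(
  rows=[
    {"offset":[-0.004,0,0],"rot":[0,0,0],"gripper":0},
    {"offset":[-0.004,0,0],"rot":[0,0,0],"gripper":0},
    {"offset":[0,0,0],"rot":[0,0,0],"gripper":0},
  ],
)

```text
time: 4.58
position: [0.4838, -0.1425, 0.0323]
tool_rot: [-2.258, -2.183, 0.001]
ft_force: [-4.3, 2.3, -0.1]
grip_width: 0.001
```

```bash
python3 look.py 5; python3 ang.py s5
```

```text
t 4.625 TCP in counter mm -58.93757870013192 -2.56897085242279 32.284746430169 [-3.31  0.73 -0.38]
s5 (np.float64(122.5831390933417), np.float64(28.27455976177816), 58)
```

View pics/s5z.png

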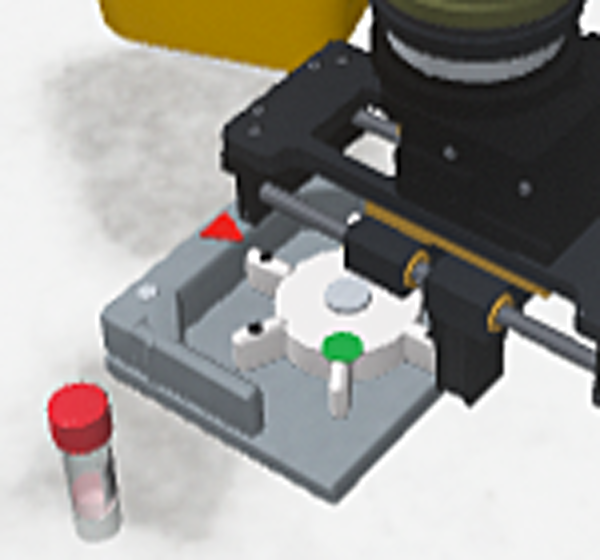

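>>> carry_out(
  rows=[
    {"offset":[0.01,0,0],"rot":[0,0,0],"gripper":0},
    {"offset":[0.01,0,0],"rot":[0,0,0],"gripper":0},
    {"offset":[0,0.005,0],"rot":[0,0,0],"gripper":0},
    {"offset":[0,0.004,0],"rot":[0,0,0],"gripper":0},
    {"offset":[0,0,0],"rot":[0,0,0],"gripper":0},
  ],
)

```text
time: 5.25
position: [0.4866, -0.1198, 0.0315]
tool_rot: [-2.246, -2.173, 0.012]
ft_force: [-22.5, 3.7, 18.6]
grip_width: 0.007
```

```bash
python3 look.py 6; python3 ang.py s6
```

```text
t 5.3 TCP in counter mm -56.98642651044277 20.116936651132104 31.473232385413038 [-22.25   5.32  17.64]
s6 (np.float64(101.05630652162564), np.float64(29.002580777404994), 58)
```

View pics/s6z.png

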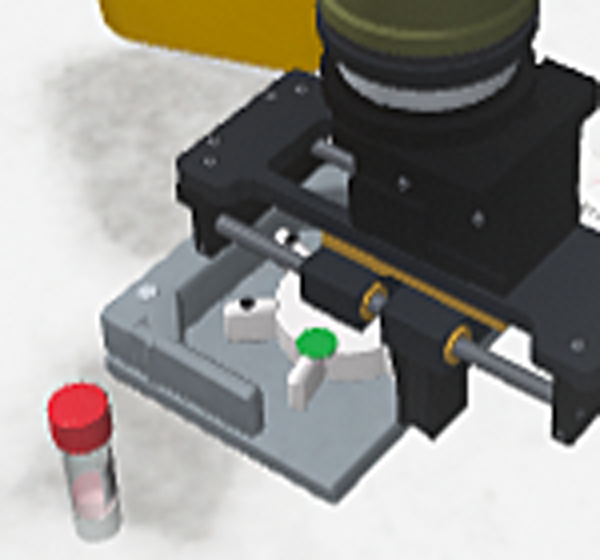

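>>> carry_out(
  rows=[
    {"offset":[0,-0.01,0],"rot":[0,0,0],"gripper":0},
    {"offset":[0,-0.015,0],"rot":[0,0,0],"gripper":0},
    {"offset":[0,0,0],"rot":[0,0,0],"gripper":0},
  ],
)

```text
time: 5.68
position: [0.4691, -0.1214, 0.033]
tool_rot: [2.258, 2.183, 0.003]
ft_force: [0.0, 0.1, -0.0]
grip_width: 0.005
```

```bash
python3 look.py 7; python3 ang.py s7; python3 - <<'E'
from mv import *
d=np.load('pics/s7.npy',allow_pickle=True).item();p,R=cur()
im=cv2.resize(d['img'][210:350,200:380,::-1],None,fx=4.4,fy=4.4,interpolation=cv2.INTER_CUBIC)
def dot(P,c):
    q=(proj(d,P)[0]-[200,210]+.5)*4.4;cv2.circle(im,tuple(int(v) for v in q),3,c,-1)
for sx in(-9.5,9.5):
  for sy in(-15,15):
    for z,c in((8,(0,0,255)),(-20,(0,255,255))): dot(p+R@(np.array([sx,sy,z])/1000),c)
dot(p+R@np.array([0,0,.008]),(255,0,255))
cv2.imwrite('pics/s7o.png',im)
E
```

```text
t 5.725 TCP in counter mm -73.61864883085266 17.856060092193335 33.08399649133183 [ 0.74 -0.45 -0.46]
s7 (np.float64(118.12531743805445), np.float64(28.44056045763888), 57)
```

View pics/s7o.png

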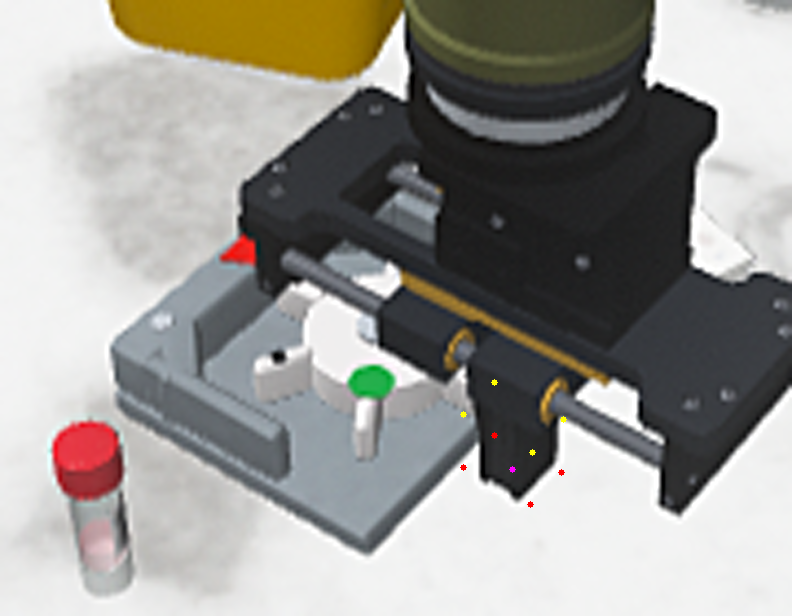

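>>> carry_out(
  rows=[
    {"offset":[0.001,0.008,0],"rot":[0,0,0],"gripper":0},
    {"offset":[0,0.008,0],"rot":[0,0,0],"gripper":0},
    {"offset":[0,0.005,0],"rot":[0,0,0],"gripper":0},
    {"offset":[0,0.004,0],"rot":[0,0,0],"gripper":0},
    {"offset":[0,0,0],"rot":[0,0,0],"gripper":0},
  ],
)

```text
time: 6.35
position: [0.4943, -0.1217, 0.0324]
tool_rot: [2.259, 2.184, -0.0]
ft_force: [0.7, -0.3, -0.1]
grip_width: 0.003
```

```bash
python3 look.py 8; python3 ang.py s8
```

```text
t 6.4 TCP in counter mm -49.42606655398878 18.458401875823025 32.4032179861876 [ 0.37  0.29 -0.32]
s8 (np.float64(118.12531743805445), np.float64(28.44056045763888), 57)
```

View pics/s8z.png

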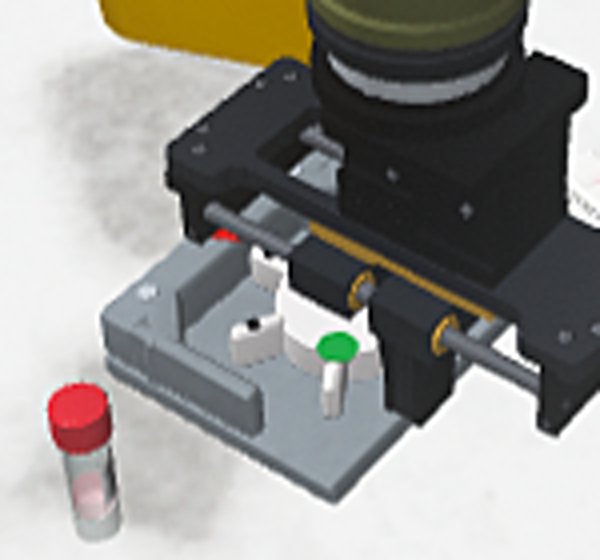

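Inserted without contact; wheel still in its click. Push partway.

>>> carry_out(
  rows=[
    {"offset":[-0.005,0,0],"rot":[0,0,0],"gripper":0},
    {"offset":[-0.005,0,0],"rot":[0,0,0],"gripper":0},
    {"offset":[-0.005,0,0],"rot":[0,0,0],"gripper":0},
    {"offset":[0,0,0],"rot":[0,0,0],"gripper":0},
  ],
)

```text
time: 6.9
position: [0.4937, -0.1372, 0.0326]
tool_rot: [2.259, 2.182, 0.0]
ft_force: [0.2, 0.7, -0.9]
grip_width: 0.008
```

```bash
python3 look.py 9; python3 ang.py s9
```

```text
t 6.95 TCP in counter mm -49.27252433295343 3.115571568848552 32.56382926510509 [ 0.24  1.07 -0.6 ]
s9 (np.float64(133.68548132079084), np.float64(28.126340101697604), 59)
```

>>> carry_out(
  rows=[
    {"offset":[-0.005,0,0],"rot":[0,0,0],"gripper":0},
    {"offset":[-0.005,0,0],"rot":[0,0,0],"gripper":0},
    {"offset":[-0.005,0,0],"rot":[0,0,0],"gripper":0},
    {"offset":[-0.004,0,0],"rot":[0,0,0],"gripper":0},
    {"offset":[0,0,0],"rot":[0,0,0],"gripper":0},
  ],
)

```text
time: 7.58
position: [0.4927, -0.1565, 0.0326]
tool_rot: [2.26, 2.182, -0.001]
ft_force: [-0.7, 0.6, 0.2]
grip_width: 0.002
```

```bash
python3 look.py 10; python3 ang.py s10
```

```text
t 7.625 TCP in counter mm -49.43046740031131 -15.928055273039691 32.557408568842604 [-0.27  0.08 -1.17]
s10 (np.float64(181.77649995265725), np.float64(28.527014197402337), 57)
```

View pics/s10z.png

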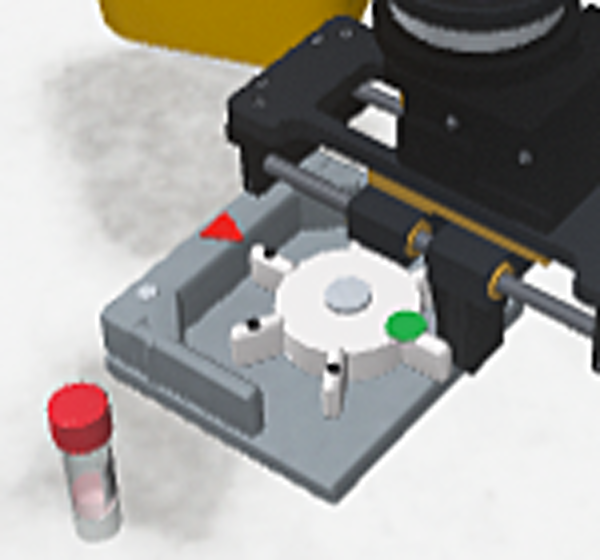

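Clicked on once (green now at the front, 181°). Retract, shift back, insert, push again.

>>> carry_out(
  rows=[
    {"offset":[0,-0.01,0],"rot":[0,0,0],"gripper":0},
    {"offset":[0,-0.015,0],"rot":[0,0,0],"gripper":0},
    {"offset":[0,0,0],"rot":[0,0,0],"gripper":0},
    {"offset":[0.018,0,0],"rot":[0,0,0],"gripper":0},
    {"offset":[0.0165,0,0],"rot":[0,0,0],"gripper":0},
    {"offset":[0,0,0],"rot":[0,0,0],"gripper":0},
  ],
)

```text
time: 8.38
position: [0.4694, -0.119, 0.0326]
tool_rot: [-2.256, -2.187, -0.001]
ft_force: [-0.1, 0.0, 0.2]
grip_width: 0.005
```

```bash
python3 look.py 11; python3 ang.py s11
```

```text
t 8.425 TCP in counter mm -74.1278361734876 19.255811630557442 32.70854149173579 [-0.19 -0.18  0.76]
s11 None
```

>>> carry_out(
  rows=[
    {"offset":[-0.0005,0.008,0],"rot":[0,0,0],"gripper":0},
    {"offset":[0,0.008,0],"rot":[0,0,0],"gripper":0},
    {"offset":[0,0.005,0],"rot":[0,0,0],"gripper":0},
    {"offset":[0,0.004,0],"rot":[0,0,0],"gripper":0},
    {"offset":[0,0,0],"rot":[0,0,0],"gripper":0},
  ],
)

```text
time: 9.05
position: [0.4943, -0.1217, 0.0325]
tool_rot: [2.259, 2.184, -0.0]
ft_force: [-0.4, -0.6, -0.4]
grip_width: 0.004
```

>>> carry_out(
  rows=[
    {"offset":[-0.005,0,0],"rot":[0,0,0],"gripper":0},
    {"offset":[-0.005,0,0],"rot":[0,0,0],"gripper":0},
    {"offset":[-0.005,0,0],"rot":[0,0,0],"gripper":0},
    {"offset":[-0.005,0,0],"rot":[0,0,0],"gripper":0},
    {"offset":[-0.005,0,0],"rot":[0,0,0],"gripper":0},
    {"offset":[-0.005,0,0],"rot":[0,0,0],"gripper":0},
    {"offset":[-0.0045,0,0],"rot":[0,0,0],"gripper":0},
    {"offset":[0,0,0],"rot":[0,0,0],"gripper":0},
  ],
)

```text
time: 10.05
position: [0.4928, -0.157, 0.0326]
tool_rot: [2.26, 2.182, -0.001]
ft_force: [0.4, 0.4, -0.4]
grip_width: 0.003
```

```bash
python3 look.py 12; python3 ang.py s12
```

```text
t 10.1 TCP in counter mm -49.43996038675209 -16.41056013518325 32.55815300206937 [-0.28  0.28 -0.54]
s12 (np.float64(-115.95079701288441), np.float64(29.625841236462666), 47)
```

View pics/s12z.png

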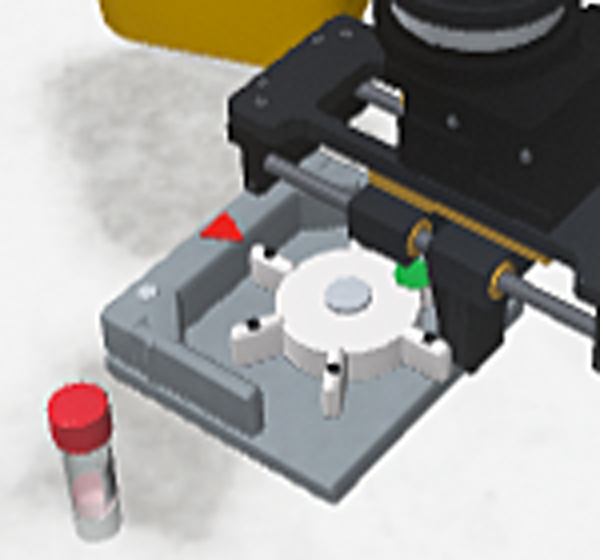

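Click 2: green at about 240°. Two more, one at a time.

>>> carry_out(
  rows=[
    {"offset":[0,-0.01,0],"rot":[0,0,0],"gripper":0},
    {"offset":[0,-0.015,0],"rot":[0,0,0],"gripper":0},
    {"offset":[0,0,0],"rot":[0,0,0],"gripper":0},
    {"offset":[0.018,0,0],"rot":[0,0,0],"gripper":0},
    {"offset":[0.017,0,0],"rot":[0,0,0],"gripper":0},
    {"offset":[0,0,0],"rot":[0,0,0],"gripper":0},
  ],
)

```text
time: 10.85
position: [0.4694, -0.119, 0.0326]
tool_rot: [-2.256, -2.187, -0.001]
ft_force: [-0.1, -0.7, -0.8]
grip_width: 0.003
```

>>> carry_out(
  rows=[
    {"offset":[0,0.008,0],"rot":[0,0,0],"gripper":0},
    {"offset":[0,0.008,0],"rot":[0,0,0],"gripper":0},
    {"offset":[0,0.005,0],"rot":[0,0,0],"gripper":0},
    {"offset":[0,0.004,0],"rot":[0,0,0],"gripper":0},
    {"offset":[0,0,0],"rot":[0,0,0],"gripper":0},
  ],
)

```text
time: 11.48
position: [0.4944, -0.1213, 0.0325]
tool_rot: [2.259, 2.183, -0.0]
ft_force: [0.3, -0.1, 0.1]
grip_width: 0.007
```

```bash
python3 look.py 13
```

```text
t 11.525 TCP in counter mm -49.43144842117482 18.909711030240572 32.42944155539022 [ 0.46  0.05 -0.12]
```

View pics/s13z.png

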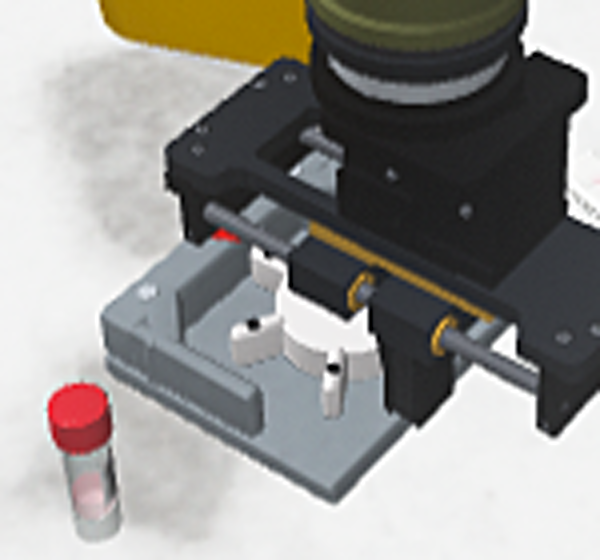

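The wheel rests in a click, with arms at (250,340) and (333,385) as before, and the finger is clear of it. Third push.

>>> carry_out(
  rows=[
    {"offset":[-0.005,0,0],"rot":[0,0,0],"gripper":0},
    {"offset":[-0.005,0,0],"rot":[0,0,0],"gripper":0},
    {"offset":[-0.005,0,0],"rot":[0,0,0],"gripper":0},
    {"offset":[-0.005,0,0],"rot":[0,0,0],"gripper":0},
    {"offset":[-0.005,0,0],"rot":[0,0,0],"gripper":0},
    {"offset":[-0.005,0,0],"rot":[0,0,0],"gripper":0},
    {"offset":[-0.005,0,0],"rot":[0,0,0],"gripper":0},
    {"offset":[0,0,0],"rot":[0,0,0],"gripper":0},
  ],
)

```text
time: 12.52
position: [0.4927, -0.1571, 0.0326]
tool_rot: [2.26, 2.182, -0.001]
ft_force: [1.1, 0.1, 0.3]
grip_width: 0.006
```

>>> carry_out(
  rows=[
    {"offset":[0,-0.01,0],"rot":[0,0,0],"gripper":0},
    {"offset":[0,-0.015,0],"rot":[0,0,0],"gripper":0},
    {"offset":[0,0,0],"rot":[0,0,0],"gripper":0},
    {"offset":[0,-0.01,-0.04],"rot":[0,0,0],"gripper":0},
    {"offset":[0.017,0,-0.04],"rot":[0,0,0],"gripper":0},
    {"offset":[0.018,0,0],"rot":[0,0,0],"gripper":0},
    {"offset":[0,0,0],"rot":[0,0,0],"gripper":0},
  ],
)

```text
time: 13.4
position: [0.4596, -0.1185, 0.113]
tool_rot: [2.255, 2.187, 0.003]
ft_force: [-0.2, 0.5, -1.5]
grip_width: 0.007
```

```bash
python3 look.py 14;python3 ang.py s14; python3 - <<'E'
from mv import *
d=snap('top','t14');cv2.imwrite('pics/t14z.png',cv2.resize(d['img'][160:280,220:360,::-1],None,fx=5,fy=5))
E
```

```text
t 13.45 TCP in counter mm -84.42187449678637 19.374215596410114 112.50224590543064 [-0.67 -0.05 -0.19]
s14 (np.float64(-57.868215643732114), np.float64(31.925168563369617), 51)
```

View pics/s14z.png

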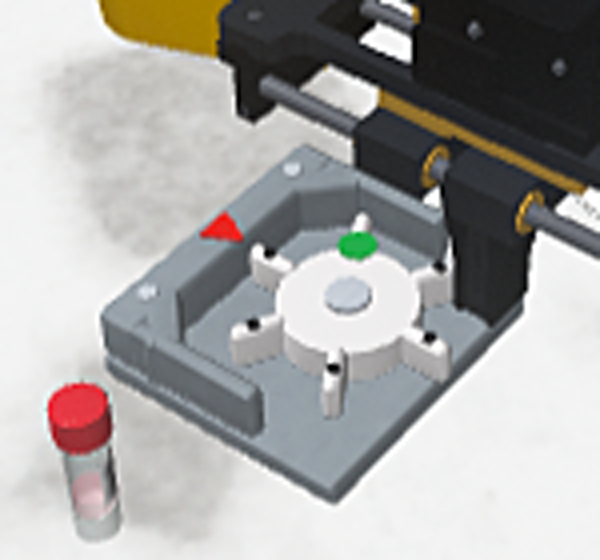

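View pics/t14z.png

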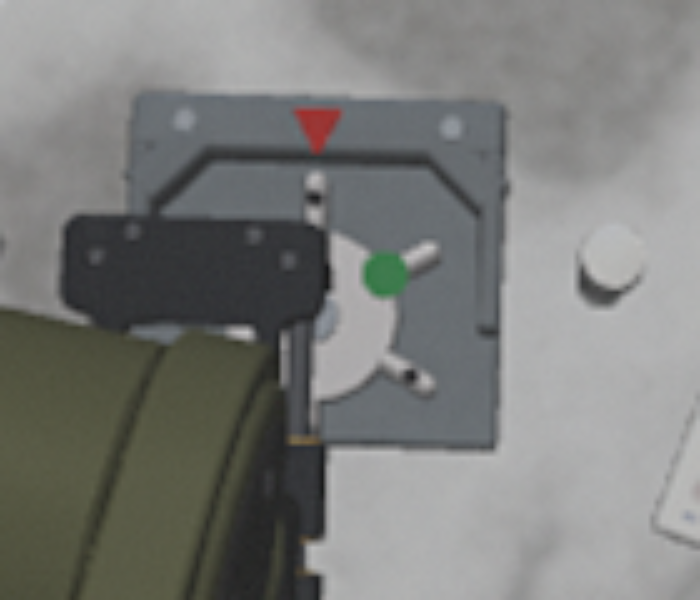

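Click 3 of 4: green is one arm right of the pointer (top view, about (386,273)) and the counter hasn't moved. One last click.

>>> carry_out(
  rows=[
    {"offset":[-0.0005,0.01,0.035],"rot":[0,0,0],"gripper":0},
    {"offset":[0,0,0.035],"rot":[0,0,0],"gripper":0},
    {"offset":[0,0,0.01],"rot":[0,0,0],"gripper":0},
    {"offset":[0,0,0],"rot":[0,0,0],"gripper":0},
    {"offset":[0,0.008,0],"rot":[0,0,0],"gripper":0},
    {"offset":[0,0.008,0],"rot":[0,0,0],"gripper":0},
    {"offset":[0,0.005,0],"rot":[0,0,0],"gripper":0},
    {"offset":[0,0.004,0],"rot":[0,0,0],"gripper":0},
    {"offset":[0,0,0],"rot":[0,0,0],"gripper":0},
  ],
)

```text
time: 14.62
position: [0.4944, -0.1217, 0.0326]
tool_rot: [2.258, 2.184, -0.0]
ft_force: [-0.0, -0.4, -0.7]
grip_width: 0.005
```

```bash
python3 look.py 15
```

```text
t 14.675 TCP in counter mm -49.3837668710202 18.51047153945852 32.52046607109999 [ 0.8   0.09 -0.04]
```

>>> carry_out(
  rows=[
    {"offset":[-0.005,0,0],"rot":[0,0,0],"gripper":0},
    {"offset":[-0.005,0,0],"rot":[0,0,0],"gripper":0},
    {"offset":[-0.005,0,0],"rot":[0,0,0],"gripper":0},
    {"offset":[-0.005,0,0],"rot":[0,0,0],"gripper":0},
    {"offset":[-0.005,0,0],"rot":[0,0,0],"gripper":0},
    {"offset":[-0.005,0,0],"rot":[0,0,0],"gripper":0},
    {"offset":[-0.0045,0,0],"rot":[0,0,0],"gripper":0},
    {"offset":[0,0,0],"rot":[0,0,0],"gripper":0},
  ],
)

```text
time: 15.68
position: [0.4928, -0.157, 0.0326]
tool_rot: [2.26, 2.182, -0.001]
ft_force: [0.2, 0.2, -0.6]
grip_width: 0.007
```

>>> carry_out(
  rows=[
    {"offset":[0,-0.01,0],"rot":[0,0,0],"gripper":0},
    {"offset":[0,-0.015,0],"rot":[0,0,0],"gripper":0},
    {"offset":[0,0,0],"rot":[0,0,0],"gripper":0},
    {"offset":[0,-0.01,-0.04],"rot":[0,0,0],"gripper":0},
    {"offset":[0.05,0,-0.03],"rot":[0,0,0],"gripper":0},
    {"offset":[0.06,0,-0.01],"rot":[0,0,0],"gripper":0},
    {"offset":[0.06,0,-0.01],"rot":[0,0,0],"gripper":0},
    {"offset":[0,0,0],"rot":[0,0,0],"gripper":0},
    {"offset":[0,0,0],"rot":[0,0,0],"gripper":0},
  ],
)

```text
time: 16.8
position: [0.4637, 0.0147, 0.1226]
tool_rot: [2.258, 2.184, 0.0]
ft_force: [-0.4, -0.5, -0.1]
grip_width: 0.005
```

```bash
python3 look.py 16;python3 ang.py s16; python3 - <<'E'
from mv import *
d=snap('top','t16');cv2.imwrite('pics/t16z.png',cv2.resize(d['img'][160:270,190:360,::-1],None,fx=4.7,fy=4.7,interpolation=cv2.INTER_CUBIC))
E
```

```text
t 16.85 TCP in counter mm -84.45124087292331 152.95146546157162 122.38628046189085 [-0.6  -0.43 -0.05]
s16 None
```

View pics/t16z.png

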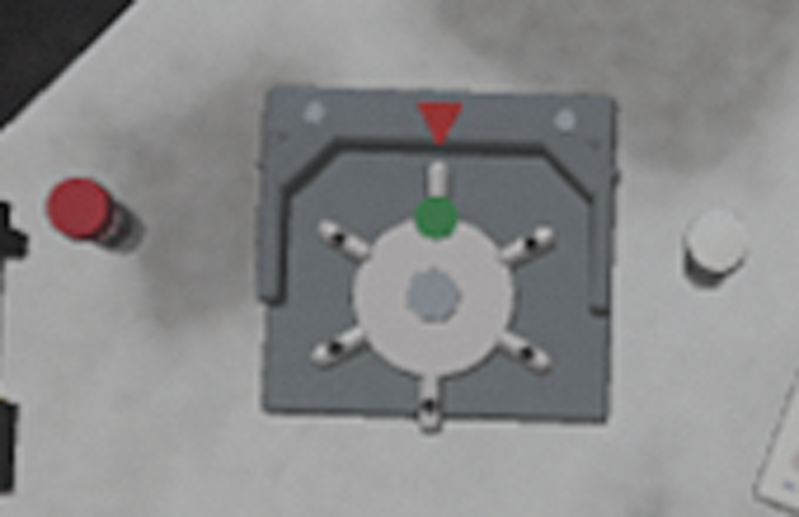

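View pics/s16.png

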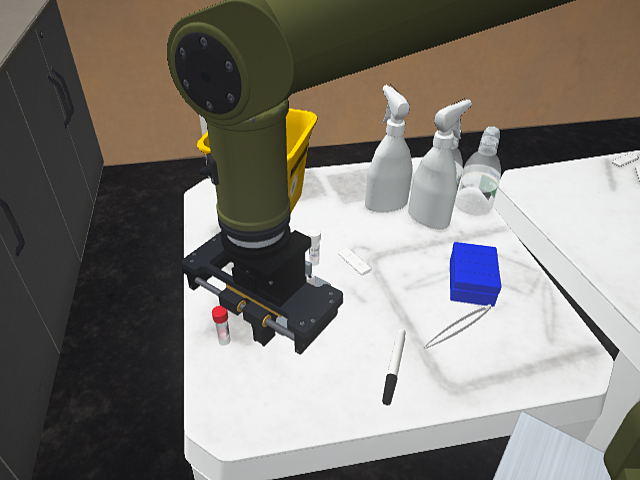

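The green arm is at the pointer (dot at (435,217) under the red tip at (440,145)). The counter, vials and cassette look where they started, and the arm is clear.

```bash
python3 -c "
from bench import workorder;print(workorder.close_job())"
```

```text
the job is handed in; nothing more can be done
None
```

The counter is at its green mark. I flicked the wheel forward four clicks, one at a time, with the closed fingertips against the front arm, then moved the arm clear and handed the job in at about 17 s.

**Last checks:** In the final top view the green-dot arm points at the red pointer and the wheel sits in its click. The counter, both vials and the visible part of the cassette are at the same places in the picture as at the start. The gripper was in free air with no force beyond sensor noise. In the last scene view the arm hid the wheel, so that camera could not confirm the final click.

**What went wrong on the way:** My first push was too shallow because the fingertips taper. The finger slid on the end of the arm. While I repositioned, it turned the wheel back about 17° and pressed on it with about 29 N (22 N sideways, 18 N upward). I backed off and the wheel returned to its starting click. In the next picture the green dot was back at exactly its starting pixel, so the counter had not moved. The four deeper pushes after that showed only about 1 N wherever I read the force, mostly after each click had snapped.

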